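# Find the heavy side of a loaded tube rotator wheel and hold it down

## Robot

A 6-joint arm with a two-finger parallel gripper is mounted at the origin on the work surface. World frame = base frame: x ahead of the robot, y to its left, z up, the work surface at z = 0. Lengths are in mm, angles in rad, forces in N, time in s.
With the tool pointing down it reaches from about 275 to 850 mm from the base axis. Payload 5.2 kg.
Tool frame: the origin (TCP) lies midway between the tips of the shut fingers; the grasp point (between the pads) lies 19 mm behind it; z points along the fingers, y is the line along which they close (so a half turn about z gives the same grasp; the last joint's range is limited). The gripper opens to 85 mm and grips with 20 to 120 N. Pads are 22 mm wide; open, the fingers measure 114 mm over their backs; the gripper's body (76 mm by 85 mm) begins 54 mm behind the grasp point. The pads swing forward as they close: fully open they stand 13 mm farther back than shut.
Start: joints at [0.983, 0.259, 1.535, -0, 1.348, -0.203], TCP at [206.435, 509.794, 231.31] pointing down, gripper open.
Joint ranges: [-3.14, 3.14], [-0.91, 2.08], [0.19, 2.58], [-1.22, 4.36], [0.22, 2.71], [-3.12, 3.12]. Speed limits (rad/s): [2.57, 2.57, 3.14, 3.14, 3.14, 3.14].

## Interface

Orientations are given as a unit quaternion [w, x, y, z].
In Python, from workcell import manip gives the robot as it stands. Calls block until the motion is done:
- manip.goto(position, orientation): joint-space move of the TCP to a pose.
- manip.movel(position, vel=150, orientation=None): straight line of the TCP; orientation=None keeps the orientation; vel is the mean speed in mm/s.
- manip.movej(angles): joint-space move.
- manip.open() and manip.grasp(strength=None): open the fingers fully, or close them until they stop; strength is the grip in N (None keeps the last).
- manip.pause(seconds).
- manip.inverse_kinematics(position, orientation): joint angles nearest the present ones, or None.
- manip.capture(name): name is "scene" or "top" or "wrist"; returns the picture (420x560x3 uint8, red, green, blue); there is no depth.
- manip.camera_params(name): a dict with "K" (3x3 intrinsics, pixels), "position" and "attitude" of the camera in the world; the wrist camera has in their place "tool_from_camera" (4x4, takes a point from camera to tool coordinates, whose origin is the TCP and whose axes are the flange's). Camera axes: x right, y up, looking along -z (the intrinsics and any distortion apply to the point x, -y, -z); pixel columns grow to the right and rows downward; lengths in mm; the calibration is good to about 2 mm. The wrist camera is an equidistant fisheye: a pixel r from the principal point sees the ray r / f radians off the axis. A picture is of the moment at which its call begins: read the wrist's pose just before it. camera_params takes no time and is no camera call.
A pose or a line that the arm cannot do raises manip.IKError and nothing moves.
- manip.sign_off(): hands the job in; it is judged then, once.
Readings, each from a call of its own:
- manip.read_clock(): time.
- manip.read_joint_positions(): joint angles.
- manip.read_qvel(): joint speeds.
- manip.read_tau(): joint torques, N m.
- manip.read_tcp_pos(): TCP position.
- manip.read_eef_rot(): TCP orientation.
- manip.read_force(): force on the tool from outside, world axes, zero at the start.
- manip.read_wrist_torque(): the same for the moment, N m.
- manip.read_gripper_width(): finger opening in mm.
- manip.read_grasp_force(): force on a finger pad.
Only numpy, scipy, OpenCV 4.12 (cv2) and the standard library are available. Lean on these libraries where they do the work, as an engineer would, in place of code of your own. Each camera call takes 0.05 s, during which the arm holds its last target. There are 200 camera calls.

## Task

The tube rotator's wheel is loaded unevenly with closed tubes, which the eye cannot tell. Turn it slowly by hand, by the tube caps or the rim, and feel which side is heavy: the unpowered drive drags evenly and keeps the wheel where you leave it, but it goes stiffly while the heavy side comes up and easily while it goes down. Then bring the heavy side straight to the bottom and finish still gripping the wheel there, at rest, ready for a balance tube at the top; leave the other things on the bench alone.

Things in the scene. Friction and masses are not known exactly. Their poses are not given: they have to be found in the camera images.
- rotator: fixed white tube rotator: base plate 270 x 200 x 22 mm; behind the wheel a drive housing 130 mm wide, 110 deep, 237 high. Origin on the bench under the middle of the wheel's front plate; x is level, along the axle, from the wheel's front to the housing; z up. The wheel's front faces its -x; -y is to the right of someone looking at that front
- wheel: wheel on a level axle 155 mm above the bench: two aluminium plates, 196 mm diameter, 4 mm thick, 51 mm apart. Origin on the axle in the front plate's front face; x as the rotator's x; z (turning with it) points from the axle to the red-capped tube. Turns endlessly both ways. At the start its heavy side is over 55 degrees from the bottom and has nothing to do with the red cap
- hub (a point): point on the axle, 36 mm in front of the front plate, level with the middle of all caps (the hub nut, 34 mm diameter, stands out 12 mm). Drag of the drive: about 0.5 N m at all angles. The uneven load pulls with 0.30 to 0.41 N m when the heavy side is level with the axle (4 to 5 N at a cap, against 6 N of drag), less towards top and bottom; the wheel never moves by itself
- red_cap (a point): centre of the red cap, 80 mm from hub, turning with the wheel. Six tubes parallel to the axle stand 60 degrees apart on this 80 mm circle; each has a firmly fixed round cap in front, 24 mm diameter, 28 mm long (22 to 50 mm in front of the plate, bare 20 mm glass between), 56 mm clear to the next. The other five are black
- dish_stack: bystander: stack of seven Petri dishes, 90 mm diameter, 98 mm high; origin under its centre
- dish: bystander: a single Petri dish, 90 mm diameter, 14 mm high; origin under its centre
- loop_can: bystander: steel can with inoculating loops, 62 mm diameter, 140 mm high; origin under its centre
- calculator: bystander: black pocket calculator 115 x 70 x 12 mm; origin under its centre
- pen: bystander: blue pen 140 mm long, 10 mm thick, lying on the open notebook; origin under its middle

How it is judged (in metres and radians):
On the way:
1. the wheel is being turned by the fingers: it has left its first position by more than about 20 degrees with the fingers on it (distance of red_cap from where it was at the start of the episode above 0.028 m and contact force between the fingers and wheel above 0.3 N), for 0.1 s.
At the end, for the whole second after the job is handed in: the heavy side of the wheel is within 25 degrees of straight below the axle, the wheel is at rest (under 0.15 rad/s), and the fingers still grip it (contact force above 5 N) (height (world z) of load_centre below 0.08248 m and contact force between the fingers and wheel above 5 N and angular speed of wheel below 0.15 rad/s); the arm keeps its last pose, push and grip.
It fails at once if the wheel is flung round (faster than 4 rad/s) (angular speed of wheel above 4 rad/s).
It fails at once if a bystander is shoved (moved more than 20 mm) (distance of any of dish_stack, dish, loop_can, calculator, pen from where it was at the start of the episode above 0.02 m).
It also fails if it takes over 72 s, if anything falls off the work surface, if the arm or the gripper's body presses on something with over 40 N, if the wrist force passes 120 N, or if a joint passes its speed limit or range.

## Working session

There is one attempt and no reset: what is moved stays moved. The work goes in short steps, each a Python script; the robot and the scene stay as the last script left them, time stands still between calls to the robot, and variables do not carry over. Pictures are saved under pics/ and viewed, at most 10 in all, crops included, and the job is handed in when it is done.

```bash
ls; mkdir -p pics
python3 - <<'E'
from workcell import manip
import cv2
for n in("scene","top"):
    cv2.imwrite(f"pics/{n}.png",manip.capture(n)[:,:,::-1]); print(n,manip.camera_params(n))
print(manip.camera_params("wrist"),manip.read_clock(),manip.read_eef_rot())
E
```

```text
pics
scene {'K': array([[530.63512441,   0.        , 277.46740733],
       [  0.        , 530.63512441, 213.0096084 ],
       [  0.        ,   0.        ,   1.        ]]), 'position': array([1019.43833992, -901.99499327,  906.45445813]), 'attitude': array([0.86333282, 0.38537942, 0.13299551, 0.29740771])}
top {'K': array([[474.09041323,   0.        , 279.1779675 ],
       [  0.        , 474.09041323, 207.58681263],
       [  0.        ,   0.        ,   1.        ]]), 'position': array([ 340.19238204, -225.06566569, 1197.82156297]), 'attitude': array([-0.69447344, -0.05942821,  0.04962869,  0.71534042])}
{'K': array([[325.1922621 ,   0.        , 278.7444929 ],
       [  0.        , 325.1922621 , 211.44151503],
       [  0.        ,   0.        ,   1.        ]]), 'tool_from_camera': array([[ 9.29653471e-04,  9.57653504e-01,  2.87921694e-01,
         7.38615912e+01],
       [ 9.99999505e-01, -9.92723582e-04,  7.30483586e-05,
        -4.27256289e-01],
       [ 3.55781672e-04,  2.87921483e-01, -9.57653953e-01,
        -1.42428986e+02],
       [ 0.00000000e+00,  0.00000000e+00,  0.00000000e+00,
         1.00000000e+00]])} 0.1 [-3.18047076e-04  1.91185039e-01  9.81553675e-01 -7.50273942e-04]
```

View pics/scene.png

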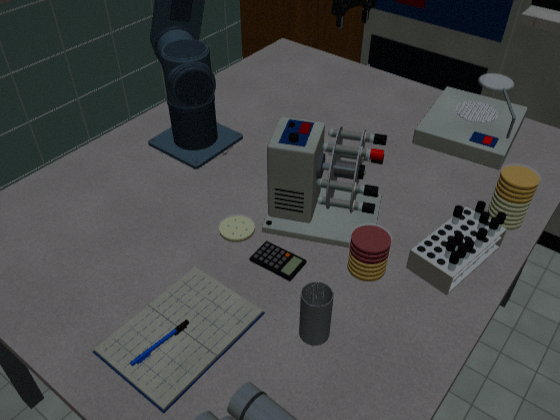

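View pics/top.png

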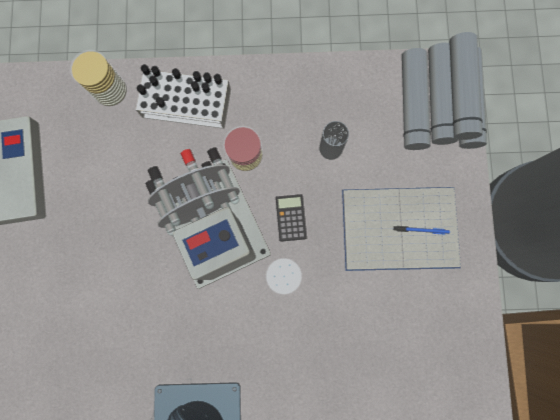

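The scene camera shows the wheel, with its red cap at about (377,156), facing away from the robot. The top camera shows the red cap at about (187,157), the housing top around (212,243), and the dish stack beside the wheel at (243,148). I'll zoom in for accurate pixels.

Run:
```python
import cv2
a=cv2.imread("pics/scene.png")[105:255,250:450]; b=cv2.imread("pics/top.png")[135:295,130:290]
f=lambda i,k:cv2.convertScaleAbs(cv2.resize(i,None,fx=k,fy=k,interpolation=cv2.INTER_CUBIC),alpha=1.5)
cv2.imwrite("pics/c1.png",f(a,4)); cv2.imwrite("pics/c2.png",f(b,3.75))
```

```text
(no output)
```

View pics/c1.png

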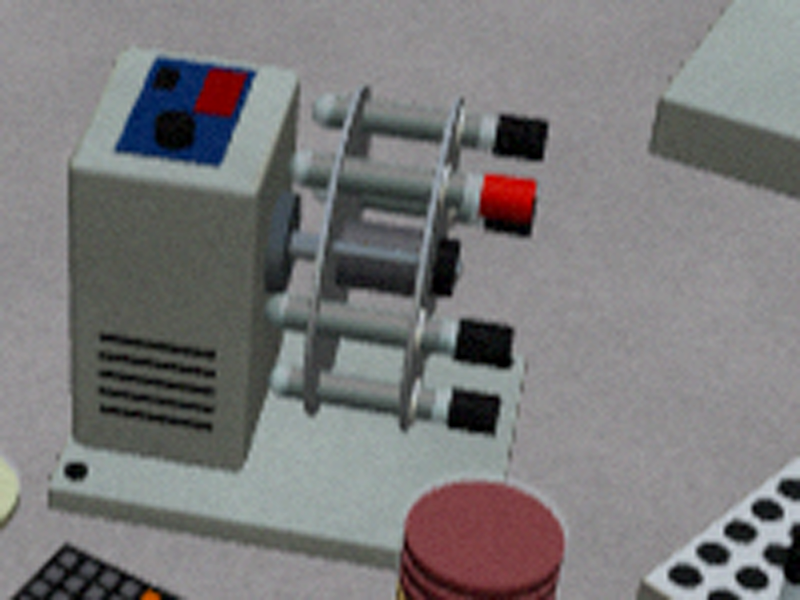

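View pics/c2.png

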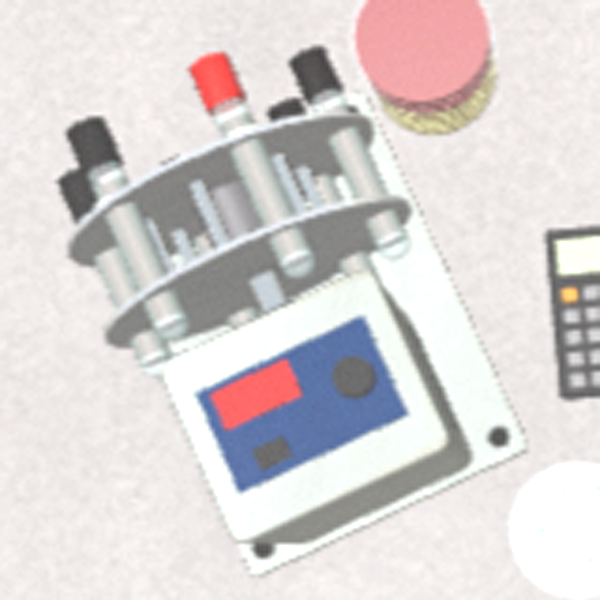

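Crops: the top view shows red at (218,82), black caps at (318,77), (94,148), (75,195) and (285,108). The scene view shows red at (509,203) and black caps at (520,138), (484,342) and (474,411). All are crop pixels. Next I fit the rotator pose and wheel angle to these points.

```bash
cat > h.py <<'E'
import numpy as np
from scipy.spatial.transform import Rotation as R
from scipy.optimize import least_squares
from workcell import manip
def rot(q): return R.from_quat(q,scalar_first=True)
def proj(n,P):
    c=manip.camera_params(n); p=rot(c['attitude']).inv().apply(np.atleast_2d(P)-c['position'])*[1,-1,-1]
    u=p@c['K'].T; return u[:,:2]/u[:,2:]
def ray(n,px,z):
    c=manip.camera_params(n); d=np.linalg.inv(c['K'])@[*px,1]; d=rot(c['attitude']).apply(d*[1,-1,-1])
    return c['position']+d*(z-c['position'][2])/d[2]
def cap(x,y,psi,phi,r=80,out=36):
    return np.array([x,y,155])+R.from_euler('z',psi).apply([-out,-r*np.sin(phi),r*np.cos(phi)])
E
python3 - <<'E'
from h import *
T=lambda u,v:(130+u/3.75,135+v/3.75)
S=lambda u,v:(250+u/4,105+v/4)
ob=[('top',T(218,82),0),('top',T(318,77),-1),('top',T(94,148),1),('top',T(75,195),2),
('scene',S(520,138),1),('scene',S(509,200),0),('scene',S(484,342),-1),('scene',S(474,411),-2)]
f=lambda v:np.concatenate([(proj(n,cap(*v[:2],v[2],v[3]+k*np.pi/3))[0]-px) for n,px,k in ob])
c0=ray('top',T(222,150),155)
best=min((least_squares(f,[c0[0],c0[1],p,q],x_scale=[10,10,.1,.1]) for p in(2.5,2.9,3.3,3.7) for q in(-.5,0,.5)),key=lambda s:s.cost)
print(best.x.round(4),best.cost,best.fun.round(1).tolist())
np.save('pose.npy',best.x)
x,y,ps,ph=best.x
print('red',cap(*best.x),'hub',cap(x,y,ps,0,0))
print('stack',ray('top',(242.5,145.5),98),'calc',ray('top',(291,217),12),'dish',ray('top',(284,276),14),'can',ray('top',(336,133),140))
E
```

```text
[ 5.606655e+02 -1.035960e+01  3.559400e+00 -4.017000e-01] 4.100171243288521 [-0.2, -0.4, -1.5, -0.7, -0.3, -1.0, 1.1, -0.4, -0.4, -0.9, -0.9, -0.2, -0.7, 0.6, -0.3, -0.6]
red [606.25973336 -24.33980921 228.63232762] hub [593.56893524   4.24732027 155.        ]
stack [ 665.014119   -128.50306345   98.        ] calc [ 500.0269399  -240.34843036   12.        ] dish [ 353.24655785 -218.30074352   14.        ] can [ 675.29180217 -348.88691421  140.        ]
```

```bash
cat >> h.py <<'E'
try: X,Y,PSI,PHI=np.load('pose.npy')
except Exception: pass
def pose(phi,r=62,s=1):
    """TCP pose, tool radially inwards at wheel angle phi; s=+1: tool x towards the housing"""
    ax=R.from_euler('z',PSI).apply([1,0,0]); out=cap(0,0,PSI,phi,1,0)-[0,0,155]
    z=-out; x=s*ax; y=np.cross(z,x)
    return cap(X,Y,PSI,phi,r), R.from_matrix(np.c_[x,y,z]).as_quat(scalar_first=True)
E
python3 - <<'E'
from h import *
for s in(1,-1):
  for d in range(-90,91,15):
    o=[]
    for r in(62,140):
        j=manip.inverse_kinematics(*pose(np.radians(d),r,s)); o.append(None if j is None else np.round(j,2).tolist())
    print(s,d,*o)
E
```

```text
1 -90 [-0.59, 1.2, 0.87, 0.92, 2.4, -2.37] [-0.63, 1.33, 0.56, 1.06, 2.54, -2.16]
1 -75 [-0.58, 1.05, 0.92, 0.75, 2.27, -2.43] [-0.63, 1.16, 0.64, 0.84, 2.43, -2.29]
1 -60 [-0.55, 0.89, 1.0, 0.61, 2.11, -2.47] [-0.6, 0.97, 0.75, 0.65, 2.28, -2.38]
1 -45 [-0.5, 0.73, 1.1, 0.48, 1.94, -2.46] [-0.54, 0.77, 0.89, 0.49, 2.11, -2.42]
1 -30 [-0.43, 0.58, 1.22, 0.34, 1.74, -2.42] [-0.46, 0.59, 1.03, 0.35, 1.92, -2.4]
1 -15 [-0.32, 0.45, 1.33, 0.19, 1.54, -2.33] [-0.34, 0.43, 1.18, 0.19, 1.72, -2.32]
1 0 [-0.18, 0.35, 1.45, -0.0, 1.35, -2.17] [-0.18, 0.31, 1.32, -0.0, 1.52, -2.17]
1 15 [-0.01, 0.3, 1.56, -0.26, 1.19, -1.92] [0.02, 0.24, 1.44, -0.25, 1.36, -1.93]
1 30 [0.16, 0.31, 1.65, -0.57, 1.11, -1.59] [0.23, 0.25, 1.55, -0.54, 1.28, -1.61]
1 45 [0.32, 0.38, 1.72, -0.89, 1.14, -1.24] [0.42, 0.34, 1.64, -0.83, 1.29, -1.28]
1 60 [0.44, 0.52, 1.77, -1.15, 1.25, -0.92] [0.56, 0.49, 1.69, -1.06, 1.39, -0.97]
1 75 None None
1 90 None None
-1 -90 [-0.59, 1.2, 0.87, 0.92, 2.4, 0.77] [-0.63, 1.33, 0.56, 1.06, 2.54, 0.98]
-1 -75 [-0.58, 1.05, 0.92, 0.75, 2.27, 0.71] [-0.63, 1.16, 0.64, 0.84, 2.43, 0.85]
-1 -60 [-0.55, 0.89, 1.0, 0.61, 2.11, 0.68] [-0.6, 0.97, 0.75, 0.65, 2.28, 0.76]
-1 -45 [-0.5, 0.73, 1.1, 0.48, 1.94, 0.68] [-0.54, 0.77, 0.89, 0.49, 2.11, 0.73]
-1 -30 [-0.43, 0.58, 1.22, 0.34, 1.74, 0.72] [-0.46, 0.59, 1.03, 0.35, 1.92, 0.74]
-1 -15 [-0.32, 0.45, 1.33, 0.19, 1.54, 0.81] [-0.34, 0.43, 1.18, 0.19, 1.72, 0.82]
-1 0 [-0.18, 0.35, 1.45, -0.0, 1.35, 0.97] [-0.18, 0.31, 1.32, -0.0, 1.52, 0.97]
-1 15 [-0.01, 0.3, 1.56, -0.26, 1.19, 1.22] [0.02, 0.24, 1.44, -0.25, 1.36, 1.21]
-1 30 [0.16, 0.31, 1.65, -0.57, 1.11, 1.55] [0.23, 0.25, 1.55, -0.54, 1.28, 1.53]
-1 45 [0.32, 0.38, 1.72, -0.89, 1.14, 1.91] [0.42, 0.34, 1.64, -0.83, 1.29, 1.86]
-1 60 [0.44, 0.52, 1.77, -1.15, 1.25, 2.22] [0.56, 0.49, 1.69, -1.06, 1.39, 2.17]
-1 75 None None
-1 90 None None
```

```bash
cat >> h.py <<'E'
AX=R.from_euler('z',PSI).apply([1,0,0])
def torque():
    """gripper's torque on the wheel about the axle, N m: (from force alone, moment taken at TCP), force norm"""
    p=manip.read_tcp_pos(); F=np.array(manip.read_force()); M=np.array(manip.read_wrist_torque())
    d=(np.array(p)-cap(X,Y,PSI,0,0))
    tn=np.cross(AX,d); tn/=np.linalg.norm(tn)
    return -F@tn*.08, -AX@(np.cross(d/1000,F)+M), np.linalg.norm(F)
def sweep(a,b,step=6,vel=40,r=62):
    """turn the wheel from tool angle a to b (deg), reading at each step"""
    n=max(1,round(abs(b-a)/step)); out=[]
    for d in np.linspace(a,b,n+1)[1:]:
        p,q=pose(np.radians(d),r,-1); manip.movel(p,vel=vel,orientation=q)
        out.append((d,np.sign(b-a),*torque()))
        print(*np.round(out[-1],3),round(manip.read_grasp_force(),1),flush=True)
    return out
E
python3 - <<'E'
from h import *
from time import time
manip.goto(*pose(.4,190,-1)); manip.goto(*pose(PHI,140,-1))
print(manip.read_clock(),torque())
p,q=pose(PHI,62,-1); manip.movel(p,vel=100); print('in',torque())
manip.grasp(40); print(manip.read_clock(),manip.read_gripper_width(),manip.read_grasp_force(),torque(),np.array(manip.read_tcp_pos())-p)
if 18<manip.read_gripper_width()<30:
    a=np.degrees(PHI); o=sweep(a,a+30); np.save('s1.npy',o)
print(manip.read_clock())
E
```

```text
2.8583 (np.float64(-0.01580121747739093), np.float64(-0.2110398967398083), np.float64(0.39803363252706286))
in (np.float64(0.009937378426044662), np.float64(-0.15135965913833577), np.float64(0.3708504680507925))
4.3833 22.748483821704976 39.448261857032776 (np.float64(-0.2713192467811246), np.float64(0.32887417559070287), np.float64(4.95925778428068)) [-0.12723296  0.42202301  0.69389663]
-17.015 1.0 -0.187 -0.426 3.035 41.7
-11.015 1.0 -0.188 -0.427 2.742 42.0
-5.015 1.0 -0.178 -0.62 2.964 42.2
0.985 1.0 -0.248 -0.085 5.324 42.3
6.985 1.0 -0.063 -0.5 3.195 42.5
5.925
```

Run:
```python
from h import *
a=np.degrees(PHI)+30
def st(d,vel):
    p,q=pose(np.radians(d),62,-1); manip.movel(p,vel=vel,orientation=q)
    e=np.array(manip.read_tcp_pos())-p; tn=np.cross(AX,p-cap(X,Y,PSI,0,0)); tn/=np.linalg.norm(tn)
    t=torque(); print(round(d,2),np.round(t,3),'lag',np.round(e@tn,2),'qv',np.abs(manip.read_qvel()).max().round(4),round(manip.read_clock(),3))
t=torque();print(np.round(t,3))
for i in range(1,7): st(a+i*.5,10)
for i in range(1,9): st(a+3-i*.5,10)
```

```text
[-0.063 -0.5    3.195]
7.49 [ 0.142 -0.413  4.556] lag -0.96 qv 0.0056 6.175
7.99 [ 0.419 -0.577  6.588] lag -1.34 qv 0.0031 6.425
8.49 [ 0.408 -0.539  6.651] lag -1.27 qv 0.0036 6.675
8.99 [ 0.326 -0.622  6.181] lag -1.25 qv 0.0033 6.925
9.49 [ 0.343 -0.581  6.007] lag -1.28 qv 0.0033 7.175
9.99 [ 0.379 -0.559  7.162] lag -1.29 qv 0.0034 7.425
9.49 [ 0.178 -0.52   6.106] lag -0.6 qv 0.0041 7.675
8.99 [ 0.026 -0.56   5.274] lag -0.11 qv 0.0054 7.925
8.49 [-0.088 -0.184  5.087] lag 0.53 qv 0.0049 8.175
7.99 [-0.18  -0.173  5.718] lag 0.73 qv 0.0025 8.425
7.49 [-0.187 -0.244  5.953] lag 0.76 qv 0.0041 8.675
6.99 [-0.211 -0.232  5.632] lag 0.75 qv 0.0057 8.925
6.49 [-0.152 -0.148  5.181] lag 0.79 qv 0.0024 9.175
5.99 [-0.223 -0.184  5.078] lag 0.75 qv 0.0025 9.425
```

Single large moves relax before I can read them, but small slow steps reach a clean drag plateau in each direction. I'll sweep with fast moves plus micro-steps, recording raw wrenches.

```bash
cat >> h.py <<'E'
def mv(d,vel,r=62):
    p,q=pose(np.radians(d),r,-1); manip.movel(p,vel=vel,orientation=q); return p
def probe(stops,sgn,log):
    """arrive at each stop (deg) in direction sgn; last 2.4 deg as slow micro steps, log raw wrench"""
    for s in stops:
        mv(s-sgn*2.4,50)
        for k in (1.6,.8,0):
            p=mv(s-sgn*k,10)
            F=np.array(manip.read_force())
            if k<1: log.append([s-sgn*k,sgn,*F,*manip.read_wrist_torque(),*(np.array(manip.read_tcp_pos())-p)])
            if np.linalg.norm(F)>35: print('abort',s,F); return False
    return True
E
python3 - <<'E'
from h import *
L=[]
ok=probe(range(-6,-61,-9),-1,L) and probe(range(-51,55,9),1,L)
np.save('log.npy',L)
print(manip.read_clock(),manip.read_gripper_width(),ok)
for l in L:
    d=np.radians(l[0]); o=cap(0,0,PSI,d,1,0)-[0,0,155]; t=np.cross(AX,o); F=np.array(l[2:5])
    print(round(l[0],1),l[1],'Ft %.2f Fr %.2f Fa %.2f Ma %.3f'%(F@t,F@o,F@AX,np.array(l[5:8])@AX),'lag %.2f'%(np.array(l[8:])@t))
E
```

```text
29.2833 22.553153301941805 True
-5.2 -1 Ft 9.68 Fr 6.14 Fa -3.10 Ma -1.434 lag 3.22
-6 -1 Ft 7.93 Fr 5.96 Fa -2.94 Ma -1.438 lag 3.26
-14.2 -1 Ft 7.78 Fr 5.55 Fa -3.07 Ma -1.254 lag 2.77
-15 -1 Ft 7.63 Fr 7.24 Fa -2.20 Ma -1.283 lag 2.79
-23.2 -1 Ft 7.12 Fr 7.47 Fa -1.75 Ma -1.228 lag 2.55
-24 -1 Ft 7.93 Fr 6.25 Fa -1.49 Ma -1.251 lag 2.58
-32.2 -1 Ft 6.93 Fr 6.59 Fa -0.55 Ma -0.865 lag 1.66
-33 -1 Ft 6.18 Fr 6.69 Fa -0.14 Ma -0.869 lag 1.67
-41.2 -1 Ft 5.32 Fr 4.83 Fa 0.22 Ma -0.452 lag 0.78
-42 -1 Ft 5.08 Fr 5.95 Fa -0.10 Ma -0.413 lag 0.73
-50.2 -1 Ft 6.51 Fr 6.44 Fa 1.38 Ma -0.773 lag 0.85
-51 -1 Ft 5.85 Fr 6.79 Fa 1.98 Ma -0.695 lag 0.88
-59.2 -1 Ft 1.84 Fr 5.75 Fa 3.59 Ma 0.036 lag -0.02
-60 -1 Ft 3.75 Fr 6.51 Fa 3.25 Ma -0.043 lag 0.01
-51.8 1 Ft -3.36 Fr 4.96 Fa 2.26 Ma 1.049 lag -1.44
-51 1 Ft -4.35 Fr 3.90 Fa 1.78 Ma 1.017 lag -1.48
-42.8 1 Ft -4.64 Fr 4.56 Fa 3.16 Ma 1.048 lag -1.09
-42 1 Ft -3.56 Fr 4.85 Fa 2.94 Ma 1.094 lag -1.12
-33.8 1 Ft -3.44 Fr 4.36 Fa 3.02 Ma 0.881 lag -0.89
-33 1 Ft -4.10 Fr 5.32 Fa 3.95 Ma 0.967 lag -0.94
-24.8 1 Ft -2.75 Fr 4.67 Fa 4.14 Ma 0.763
[... 175 characters left out ...]
.90 Fr 7.09 Fa 4.49 Ma 0.437 lag -0.31
-6 1 Ft -1.11 Fr 6.15 Fa 4.17 Ma 0.431 lag -0.31
2.2 1 Ft 0.53 Fr 3.64 Fa 2.21 Ma -0.241 lag 0.13
3 1 Ft 0.20 Fr 3.51 Fa 2.11 Ma -0.293 lag 0.16
11.2 1 Ft -5.30 Fr -3.19 Fa -1.01 Ma 0.805 lag -0.72
12 1 Ft -5.27 Fr -3.26 Fa -2.87 Ma 0.879 lag -0.42
20.2 1 Ft 0.25 Fr 2.81 Fa -3.26 Ma -0.183 lag -0.32
21 1 Ft -1.00 Fr 4.08 Fa -3.17 Ma -0.074 lag -0.20
29.2 1 Ft -1.07 Fr 6.86 Fa -2.21 Ma 0.152 lag -0.93
30 1 Ft -2.04 Fr 6.35 Fa -1.30 Ma 0.086 lag -0.97
38.2 1 Ft -0.70 Fr 6.13 Fa -3.74 Ma -0.092 lag -0.60
39 1 Ft -0.99 Fr 6.85 Fa -3.38 Ma -0.047 lag -0.60
47.2 1 Ft -0.32 Fr 7.02 Fa -3.44 Ma -0.293 lag -0.17
48 1 Ft -0.06 Fr 6.57 Fa -4.15 Ma -0.306 lag -0.13
```

```bash
cat > fit.py <<'E'
from h import *
L=np.load('log.npy'); rows=[]
for l in L:
    o=cap(0,0,PSI,np.radians(l[0]),1,0)-[0,0,155]; t=np.cross(AX,o)
    rows.append([l[0],l[1],l[2:5]@t,l[5:8]@AX,l[2:5]@o])
if len(L)<=38:
  for d,s,a,b in [(8,1,.419,-.577),(8.5,1,.408,-.539),(9,1,.326,-.622),(9.5,1,.343,-.581),(10,1,.379,-.559),
    (8,-1,-.18,-.173),(7.5,-1,-.187,-.244),(7,-1,-.211,-.232),(6.5,-1,-.152,-.148),(6,-1,-.223,-.184)]:
    Ft=-a/.08; rows.append([d,s,Ft,-b-.062*Ft,np.nan])
A=np.array(rows); ph=np.radians(A[:,0]); s=A[:,1]
def run(lo,hi,m=slice(None),show=False):
    # v: rr, D, C, S, bias ; T=-(rr Ft+Ma) ; T = s D - (C sin + S cos) + bias
    f=lambda v:np.r_[(-(v[0]*A[:,2]+A[:,3])-(s*v[1]-v[2]*np.sin(ph)-v[3]*np.cos(ph)+v[4]))[m]/.1,(v[1]-.5)/.05,(np.hypot(v[2],v[3])-.355)/.05,v[4]/.1]
    best=min((least_squares(f,[.27,.5,.35*np.cos(k),.35*np.sin(k),0],bounds=([lo,.2,-1,-1,-1],[hi,.8,1,1,1]),loss='soft_l1') for k in range(6)),key=lambda r:r.cost)
    v=best.x; print(v.round(3),'M %.3f delta %.0f cost %.1f'%(np.hypot(v[2],v[3]),np.degrees(np.arctan2(v[3],v[2])),best.cost))
    if show:
        for a,T,e in zip(A,-(v[0]*A[:,2]+A[:,3]),best.fun): print(a[0].round(1),a[1],T.round(2),'res',(e).round(1))
E
python3 - <<'E'
from fit import *
for r in(.2,.23,.25,.27,.29,.31): run(r,r+.001)
run(.1,.4,show=True)
E
```

```text
Traceback (most recent call last):
  File "fit.py", line 14, in run
    best=min((least_squares(f,[.27,.5,.35*np.cos(k),.35*np.sin(k),0],bounds=([lo,.2,-1,-1,-1],[hi,.8,1,1,1]),loss='soft_l1') for k in range(6)),key=lambda r:r.cost)
  File "fit.py", line 14, in <genexpr>
    best=min((least_squares(f,[.27,.5,.35*np.cos(k),.35*np.sin(k),0],bounds=([lo,.2,-1,-1,-1],[hi,.8,1,1,1]),loss='soft_l1') for k in range(6)),key=lambda r:r.cost)
              ~~~~~~~~~~~~~^^^^^^^^^^^^^^^^^^^^^^^^^^^^^^^^^^^^^^^^^^^^^^^^^^^^^^^^^^^^^^^^^^^^^^^^^^^^^^^^^^^^^^^^^^^^^^^^^
ValueError: Initial guess is outside of provided bounds
```

```bash
sed -i 's/f,\[.27,/f,[(lo+hi)\/2,/' fit.py
python3 - <<'E'
from fit import *
for r in(.2,.23,.25,.27,.29,.31): run(r,r+.001)
run(.1,.4,show=True)
E
```

```text
[ 0.201  0.207 -0.321  0.167 -0.016] M 0.362 delta 153 cost 33.0
[ 0.231  0.327 -0.296  0.187 -0.046] M 0.350 delta 148 cost 28.7
[ 0.25   0.399 -0.287  0.194 -0.068] M 0.346 delta 146 cost 29.7
[ 0.27   0.471 -0.285  0.195 -0.096] M 0.346 delta 146 cost 34.0
[ 0.29   0.535 -0.29   0.193 -0.127] M 0.348 delta 146 cost 42.5
[ 0.31   0.607 -0.286  0.201 -0.151] M 0.349 delta 145 cost 54.8
[ 0.234  0.339 -0.294  0.188 -0.049] M 0.349 delta 147 cost 28.6
-5.2 -1.0 -0.83 res -2.3
-6.0 -1.0 -0.42 res 1.9
-14.2 -1.0 -0.57 res 0.8
-15.0 -1.0 -0.5 res 1.4
-23.2 -1.0 -0.44 res 2.4
-24.0 -1.0 -0.61 res 0.7
-32.2 -1.0 -0.76 res -0.5
-33.0 -1.0 -0.58 res 1.3
-41.2 -1.0 -0.79 res -0.7
-42.0 -1.0 -0.78 res -0.5
-50.2 -1.0 -0.75 res -0.2
-51.0 -1.0 -0.67 res 0.6
-59.2 -1.0 -0.47 res 2.7
-60.0 -1.0 -0.83 res -1.0
-51.8 1.0 -0.26 res -2.0
-51.0 1.0 0.0 res 0.6
-42.8 1.0 0.04 res 0.9
-42.0 1.0 -0.26 res -2.2
-33.8 1.0 -0.08 res -0.5
-33.0 1.0 -0.01 res 0.2
-24.8 1.0 -0.12 res -1.1
-24.0 1.0 -0.06 res -0.6
-15.8 1.0 0.01 res -0.2
-15.0 1.0 0.0 res -0.3
-6.8 1.0 0.01 res -0.6
-6.0 1.0 -0.17 res -2.4
2.2 1.0 0.12 res 0.1
3.0 1.0 0.25 res 1.3
11.2 1.0 0.43 res 2.7
12.0 1.0 0.36 res 1.9
20.2 1.0 0.12 res -0.9
21.0 1.0 0.31 res 0.9
29.2 1.0 0.1 res -1.7
30.0 1.0 0.39 res 1.2
38.2 1.0 0.26 res -0.7
39.0 1.0 0.28 res -0.5
47.2 1.0 0.37 res -0.1
48.0 1.0 0.32 res -0.6
8.0 1.0 0.32 res 1.8
8.5 1.0 0.34 res 1.9
9.0 1.0 0.08 res -0.7
9.5 1.0 0.16 res 0.0
10.0 1.0 0.26 res 1.0
8.0 -1.0 -0.56 res -0.3
7.5 -1.0 -0.65 res -1.1
7.0 -1.0 -0.69 res -1.5
6.5 -1.0 -0.48 res 0.7
6.0 -1.0 -0.66 res -1.2
```

```bash
python3 - <<'E'
import h; from h import *
a=np.array([manip.read_force() for _ in range(30)]); print(a.std(0),manip.read_clock())
avg=lambda f:(lambda:np.mean([f() for _ in range(20)],axis=0))
manip.read_force=avg(manip.read_force); manip.read_wrist_torque=avg(manip.read_wrist_torque)
L=[]
ok=probe([54],1,L) and probe([46,36,26,15,4],-1,L); 
np.save('log2.npy',L); np.save('log.npy',np.r_[np.load('log.npy'),L] if len(np.load('log.npy'))==38 else 0)
print(ok,manip.read_clock(),manip.read_gripper_width())
E
sed -i 's/if len(L)<=38:/if 1:/' fit.py
python3 - <<'E'
from fit import *
for r in A[38:-10]: print(r.round(2))
run(.1,.4); run(.23,.231)
run(.27,.271)
E
```

```text
[8.88178420e-16 1.77635684e-15 8.88178420e-16] 29.2833
True 35.6083 22.6609425129141
[53.2   1.   -3.41  0.14  8.49]
[54.    1.   -1.89  0.16  8.67]
[46.8  -1.    6.79 -1.63  5.14]
[46.   -1.    7.77 -1.71  4.57]
[36.8  -1.   10.76 -1.93  5.84]
[36.   -1.    9.88 -1.96  5.84]
[26.8  -1.    9.82 -1.74  7.27]
[26.   -1.    8.11 -1.66  6.41]
[15.8  -1.    9.78 -1.79  7.37]
[15.   -1.    9.34 -1.72  7.05]
[ 4.8  -1.    9.73 -1.66  7.47]
[ 4.   -1.   10.18 -1.67  7.74]
[ 0.226  0.299 -0.317  0.188 -0.029] M 0.368 delta 149 cost 38.7
[ 0.23   0.32  -0.309  0.196 -0.033] M 0.366 delta 148 cost 38.8
[ 0.27   0.49  -0.254  0.247 -0.072] M 0.354 delta 136 cost 50.4
```

The wrist moment isn't compensated for tool weight when the tool tilts. I'll calibrate this in free air while moving to the next cap, which a regrip would need anyway.

```bash
python3 - <<'E'
from h import *
print(manip.read_clock()); manip.open(); mv(4,150,r=130); print(manip.read_clock())
B=[]
for d in (40,15,-12,-36,-56):
    manip.goto(*pose(np.radians(d),130,-1)); manip.pause(.12)
    o=pose(np.radians(d),1)[0]-cap(X,Y,PSI,0,0); t=np.cross(AX,o)
    for _ in range(6):
        F=np.array(manip.read_force()); B.append([d,F@t,F@o,np.array(manip.read_wrist_torque())@AX]); manip.pause(.03)
B=np.array(B); np.save('bias.npy',B)
for d in (40,15,-12,-36,-56): m=B[:,0]==d; print(d,B[m].mean(0).round(3),B[m].std(0).round(3))
print(manip.read_clock())
p=np.polyfit(np.sin(np.radians(B[:,0])),B[:,3],1); print(p)
E
cat > fit2.py <<'E'
import fit; from fit import *
B=np.load('bias.npy'); b=np.radians(B[:,0]); Q=np.c_[np.sin(b),np.cos(b)]
c=np.linalg.lstsq(Q,B[:,3],rcond=None)[0]; print('Ma bias sin,cos',c,'res',(B[:,3]-Q@c).std())
A[:,3]-=c[0]*np.sin(ph)+c[1]*np.cos(ph)
E
python3 - <<'E'
from fit2 import *
for r in(.2,.23,.25,.27,.29): run(r,r+.001)
run(.1,.4,show=True)
E
```

```text
35.6083
36.8417
40 [ 4.00e+01 -4.87e-01 -1.40e-02 -2.97e-01] [0.    0.608 0.613 0.027]
15 [15.     0.259  0.032 -0.119] [0.    0.565 0.45  0.031]
-12 [-12.      0.466  -0.311   0.085] [0.    0.352 0.483 0.026]
-36 [-36.      0.038   0.145   0.271] [0.    0.355 0.3   0.029]
-56 [-56.      0.847   0.099   0.361] [0.    0.366 0.399 0.042]
41.0167
[-0.45092241 -0.00477715]
Ma bias sin,cos [-0.4500022  -0.00505509] res 0.032325419042801146
[0.201 0.2   0.076 0.312 0.125] M 0.322 delta 76 cost 43.1
[0.23  0.32  0.135 0.3   0.05 ] M 0.329 delta 66 cost 39.2
[ 0.25   0.41   0.173  0.29  -0.001] M 0.338 delta 59 cost 42.3
[ 0.27   0.49   0.199  0.282 -0.046] M 0.346 delta 55 cost 50.5
[ 0.29   0.565  0.217  0.277 -0.09 ] M 0.352 delta 52 cost 64.2
[0.227 0.304 0.128 0.301 0.059] M 0.327 delta 67 cost 39.1
-5.2 -1.0 -0.72 res -1.9
-6.0 -1.0 -0.32 res 2.1
-14.2 -1.0 -0.4 res 1.0
-15.0 -1.0 -0.33 res 1.7
-23.2 -1.0 -0.21 res 2.6
-24.0 -1.0 -0.37 res 1.0
-32.2 -1.0 -0.47 res -0.4
-33.0 -1.0 -0.29 res 1.4
-41.2 -1.0 -0.46 res -0.7
-42.0 -1.0 -0.44 res -0.6
-50.2 -1.0 -0.36 res -0.2
-51.0 -1.0 -0.2
[... 426 characters left out ...]

20.2 1.0 -0.03 res -0.7
21.0 1.0 0.13 res 1.0
29.2 1.0 -0.13 res -1.7
30.0 1.0 0.15 res 1.1
38.2 1.0 -0.03 res -0.8
39.0 1.0 -0.02 res -0.7
47.2 1.0 0.03 res -0.3
48.0 1.0 -0.02 res -0.8
53.2 1.0 0.27 res 1.9
54.0 1.0 -0.1 res -1.8
46.8 -1.0 -0.24 res 3.1
46.0 -1.0 -0.38 res 1.7
36.8 -1.0 -0.78 res -2.2
36.0 -1.0 -0.55 res 0.2
26.8 -1.0 -0.69 res -1.2
26.0 -1.0 -0.39 res 1.9
15.8 -1.0 -0.56 res 0.1
15.0 -1.0 -0.52 res 0.5
4.8 -1.0 -0.58 res -0.3
4.0 -1.0 -0.67 res -1.2
8.0 1.0 0.22 res 1.7
8.5 1.0 0.23 res 1.8
9.0 1.0 -0.03 res -0.7
9.5 1.0 0.05 res 0.0
10.0 1.0 0.14 res 0.9
8.0 -1.0 -0.61 res -0.5
7.5 -1.0 -0.69 res -1.3
7.0 -1.0 -0.73 res -1.7
6.5 -1.0 -0.52 res 0.4
6.0 -1.0 -0.7 res -1.4
```

```bash
python3 - <<'E'
from h import *
def rd(f0):
    F=[];M=[]
    for _ in range(4): F.append(manip.read_force()); M.append(manip.read_wrist_torque()); manip.pause(.02)
    return np.mean(F,0),np.mean(M,0)
L=[]
def probe4(stops,sgn):
    for s in stops:
        mv(s-sgn*2,70)
        for k in(1,0):
            mv(s-sgn*k,10)
        F,M=rd(0); L.append([s,sgn,*F,*M])
        if np.linalg.norm(F)>35: print('abort',s,F); return False
    return True
mv(-56,120); manip.grasp(40); w=manip.read_gripper_width(); print(w,manip.read_clock())
if 18<w<30:
    ok=probe4([-45,-28,-10,8,24,38,50],1) and probe4([42,32,20],-1); print(ok)
np.save('log3.npy',L); print(manip.read_clock(),manip.read_gripper_width())
E
cat > fit3.py <<'E'
from fit2 import *
import fit
C=[]
for l in np.load('log3.npy'):
    q=np.radians(l[0]); o=cap(0,0,PSI,q,1,0)-[0,0,155]; t=np.cross(AX,o)
    C.append([l[0]+60,l[1],l[2:5]@t,l[5:8]@AX-c[0]*np.sin(q)-c[1]*np.cos(q),l[2:5]@o])
C=np.array(C)
for rr in(.23,.25,.27): print(rr,[(int(a[0]),int(a[1]),round(-(rr*a[2]+a[3]),2)) for a in C])
n=3  # weight of the averaged points
fit.A=np.vstack([A]+[C]*n); fit.ph=np.radians(fit.A[:,0]); fit.s=fit.A[:,1]
for r in(.21,.23,.25,.27,.29): run(r,r+.001)
run(.1,.4)
fit.A=C; fit.ph=np.radians(C[:,0]); fit.s=C[:,1]; print('new only'); run(.1,.4); run(.25,.251); run(.27,.271)
E
python3 fit3.py
```

```text
22.96663242363459 42.325
True
51.75 22.772526400038053
Ma bias sin,cos [-0.4500022  -0.00505509] res 0.032325419042801146
0.23 [(15, 1, np.float64(-0.22)), (32, 1, np.float64(-0.11)), (50, 1, np.float64(-0.01)), (68, 1, np.float64(-0.02)), (84, 1, np.float64(0.01)), (98, 1, np.float64(0.02)), (110, 1, np.float64(0.22)), (102, -1, np.float64(-0.33)), (92, -1, np.float64(-0.4)), (80, -1, np.float64(-0.27))]
0.25 [(15, 1, np.float64(-0.32)), (32, 1, np.float64(-0.19)), (50, 1, np.float64(-0.07)), (68, 1, np.float64(-0.05)), (84, 1, np.float64(0.03)), (98, 1, np.float64(0.04)), (110, 1, np.float64(0.27)), (102, -1, np.float64(-0.41)), (92, -1, np.float64(-0.51)), (80, -1, np.float64(-0.39))]
0.27 [(15, 1, np.float64(-0.42)), (32, 1, np.float64(-0.27)), (50, 1, np.float64(-0.13)), (68, 1, np.float64(-0.08)), (84, 1, np.float64(0.05)), (98, 1, np.float64(0.06)), (110, 1, np.float64(0.31)), (102, -1, np.float64(-0.48)), (92, -1, np.float64(-0.62)), (80, -1, np.float64(-0.52))]
[0.211 0.2   0.12  0.211 0.015] M 0.242 delta 60 cost 50.5
[0.23  0.271 0.168 0.27  0.012] M 0.318 delta 58 cost 54.9
[ 0.25   0.344  0.198  0.301 -0.013] M 0.360 delta 57 cost 68.0
[ 0.27   0.416  0.218  0.32  -0.042] M 0.387 delta 56 cost 87.8
[ 0.29   0.483  0.234  0.339 -0.068] M 0.412 delta 55 cost 112.5
[0.211 0.2   0.12  0.211 0.015] M 0.243 delta 60 cost 50.5
new only
[ 0.251  0.294  0.089  0.362 -0.11 ] M 0.373 delta 76 cost 6.1
[ 0.251  0.294  0.089  0.362 -0.11 ] M 0.373 delta 76 cost 6.1
[ 0.27   0.339  0.042  0.39  -0.204] M 0.393 delta 84 cost 6.4
```

Run:
```python
from h import *
import cv2
def T(q):
    F=[];M=[]
    for _ in range(8): F.append(manip.read_force()); M.append(manip.read_wrist_torque()); manip.pause(.02)
    q=np.radians(q); o=cap(0,0,PSI,q,1,0)-[0,0,155]; t=np.cross(AX,o); F=np.mean(F,0); M=np.mean(M,0)
    return [round(-(rr*(F@t)+M@AX+.45*np.sin(q)),2) for rr in(.08,.23,.25,.27)]
mv(57,60)
for d in(58,59,60,61): mv(d,10)
print('fwd',T(61))
for d in(60,59,58,57): mv(d,10)
print('back',T(57)); mv(59.5,15)
print(manip.read_clock(),manip.read_gripper_width(),manip.read_grasp_force(),np.abs(manip.read_qvel()).max())
print('red expected px',proj('scene',cap(X,Y,PSI,np.radians(119)))[0])
im=manip.capture('scene')[105:255,280:480,::-1]
cv2.imwrite('pics/end.png',cv2.convertScaleAbs(cv2.resize(im,None,fx=4,fy=4),alpha=1.5))
```

```text
fwd [np.float64(-0.27), np.float64(0.19), np.float64(0.26), np.float64(0.32)]
back [np.float64(-0.28), np.float64(-0.22), np.float64(-0.21), np.float64(-0.2)]
55.275 22.735345901290625 45.390822887420654 0.009109636137733267
red expected px [375.13369367 168.79087412]
```

View pics/end.png

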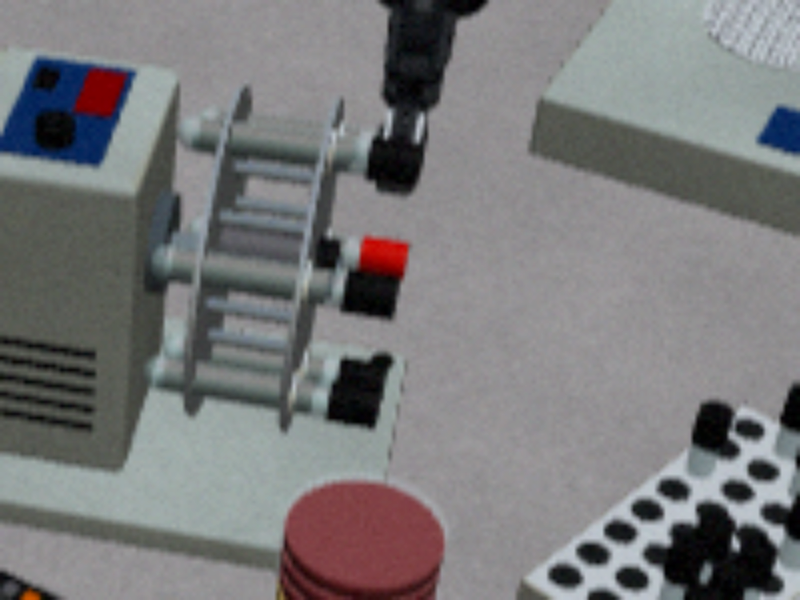

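The red cap is at crop (384,257), which is full-image (376,169) and matches the predicted (375,169). The forward and backward torques are now balanced at about +0.26 and -0.21 N m, so the heavy side is at the bottom.

```bash
python3 -c "
from workcell import manip
print(manip.read_grasp_force(),manip.read_clock()); print(manip.sign_off())"
```

```text
45.398274064064026 55.325
the job is handed in; nothing more can be done
None
```

I turned the wheel until the heavy side was at the bottom, going by the turning torque balancing in both directions (about +0.26 and -0.21 N m), and handed it in at 55.3 s, at rest and still gripped with about 45 N; the sign-off gave no verdict.

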